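# Index the rotary table to bring the tee fitting to the pointer

## Task

On the bench stands a round rotary indexing table with brass hose fittings in its nests. Turn it one position, whichever way is needed, so that the tee fitting (the one with two side arms) stands at the pointer and the table has clicked into its detent. Turn it by one of its upright black pins, leave the tee standing in its nest without touching it, and let go.

Things in the scene. Friction and masses are not known exactly. Their poses are not given: they have to be found in the camera images.
- turret (a joint): rotary table's angle in rad, counterclockwise from above positive. Starts in a detent at about 0; detents every 60 degrees (1.047 rad), end stops at +-3. Let go within about 25 degrees of a detent, a sprung roller pulls it in; turning it over the peak between two detents takes about 8 N at a pin
- pivot (a point): centre of the 264 mm aluminium disc, on its axis at its top face, 50 mm above the bench. On it every 60 degrees: six nests (rings 44 mm wide, 8 high) on an 85 mm radius; midway between the nests, on a 117 mm radius, six upright round black pins, 14 mm thick, 90 mm high from the disc's face. Nothing else on it rises over 40 mm from the face
- station (a point): the place at the pointer, fixed to the base: where a nest's centre lies when the table is in a detent with that nest at the pointer; at the disc's top face, 85 mm from the axis. The pointer is a white arrow on a dark block (34 mm wide, 58 mm high from the bench) just outside the disc, aiming at the axis
- tee: brass tee, loose in the nest on one side or the other of the one at the pointer. Round foot 28 mm wide, body 34 mm high, two opposite level arms 56 mm over all, 24 mm up. Origin: centre of its underside; x along the arms. In other nests: a low hex plug (first at the pointer), a straight hex adapter, an elbow with one arm
Not all that is in view belongs to the job. Leave any green or turquoise look-alike of the tee alone.

How it is judged:
By the outcome, as a careful person would: the job done as asked, in the order asked, and still so for the second after the job is handed in, with the robot touching nothing.
It also fails if it takes over 32 s, if anything falls off the work surface, if the arm or the gripper's body presses on something with over 40 N, if the wrist force passes 120 N, or if a joint passes its speed limit or range.

## Robot

A 7-joint arm with a two-finger parallel gripper is mounted at the origin on the work surface. World frame = base frame: x ahead of the robot, y to its left, z up, the work surface at z = 0. Lengths are in m, angles in rad, forces in N, time in s.
With the tool pointing down it reaches from about 0.4 to 0.875 m from the base axis. Payload 19.3 kg.
Tool frame: the origin (TCP) lies midway between the tips of the shut fingers; the grasp point (between the pads) lies 19 mm behind it; x points along the fingers, y is the direction in which the jaws open and shut, and the axes are right-handed (so a half turn about x gives the same grasp; the last joint's range is limited). The gripper opens to 85 mm and grips with 20 to 120 N. Pads are 22 mm wide; open, the fingers measure 114 mm over their backs; the gripper's body (76 mm by 85 mm) begins 54 mm behind the grasp point. The pads swing forward as they close: fully open they stand 13 mm farther back than shut.
Start: joints at [1.202, 0.521, -0.036, 1.599, 0.021, 1.021, -0.113], TCP at [0.184, -0.597, 0.231] pointing down, gripper open.
Joint ranges: [-2.91, 2.91], [-0.3, 2.13], [-1.5, 1.42], [0.17, 2.43], [-1.26, 4.41], [0.16, 1.93], [-2.52, 2.52]. Speed limits (rad/s): [1.89, 1.89, 2.39, 2.39, 3.01, 3.01, 3.01].

## Interface

Orientations are given as [roll, pitch, yaw] about the fixed x, y, z axes, in that order (R = Rz(yaw) Ry(pitch) Rx(roll)).
In Python, from workcell import telemetry, vision, workorder gives the robot as it stands. The module is installed in compiled form; this text tells all that it offers.
- The arm moves only by the tool play_rows, never from a script. Its argument "deltas" is a list of rows, each a list of 7 numbers: the shift along the world's x, y, z in mm, then the turn, a rotation vector about the world's x, y, z in degrees, then the finger opening in mm, from 0 to 85.4. In form: [[x, y, z, wx, wy, wz, jaw], ...]. A call has 1 to 8 rows; each row shifts and turns the commanded pose from where the row before left it; what a row does not reach is not made up. A row lasts 1/8 s, in which the tool goes at most 62.5 mm and 10.7 degrees, less where a joint would pass 70% of its speed; a pose out of reach is approached as far as the arm can. A call with a gripper value outside its range is refused whole. The fingers move at their own pace and stop on an object; "grip_force" is the grip in N (left out, the last holds). Time passes only in rows, so rows that do not move let the fingers close. It gives the time, the measured TCP pose, the force and the opening at its end, in the units of the state.
- telemetry.observe(): the state, without advancing time (a new reading comes with each control period).
- vision.grab_frame(name): name is "scene" or "top" or "wrist"; returns the picture (420x560x3 uint8, red, green, blue); there is no depth.
- vision.camera_info(name): a dict with "mtx" (3x3 intrinsics, pixels), "k1" (the pictures are not rectified: a ray, as slopes to the right and down, at radius r is drawn at 1 + k1 r^2 times it, then the intrinsics apply), "rvec" (rotation vector, rad) and "tvec" (3), from world to camera coordinates, as OpenCV has them. Camera axes: x right, y down, z forward; pixel columns grow to the right and rows downward; lengths in m; the calibration is good to about 2 mm. A picture is of the moment at which its call begins: read the wrist's pose just before it. camera_info takes no time and is no camera call; for the wrist camera it gives the pose at the moment of the call.
- workorder.job_done(): hands the job in, once; it reports no verdict.
The state is a dict: "clock": time; "qpos": joint angles; "qd": joint speeds; "joint_efforts": joint torques, N m; "position": TCP position; "tool_rot": TCP orientation; "force": force on the tool from outside, world axes, zero at the start; "moment": the same for the moment, N m; "grip_width": finger opening in m.
Only numpy, scipy, OpenCV 4.12 (cv2) and the standard library are available. Lean on these libraries where they do the work, as an engineer would, in place of code of your own. Each camera call takes 0.05 s, during which the arm holds its last target. There are 200 camera calls.

## Working session

There is one attempt and no reset: what is moved stays moved. The work goes in short steps, Python scripts to look and compute and a tool call to move; the robot and the scene stay as the last step left them, time stands still between calls to the robot, and variables do not carry over. Pictures are saved under pics/ and viewed, about 8 in all and at most 12, crops included, and the job is handed in when it is done.

Besides the shell and the picture viewer there is one more tool, called after "Call:" by a JSON object that holds its "method" and its "body", one argument or row to a line. play_rows: Moves the arm, as the interface text tells. Its arguments: {"type":"object","properties":{"deltas":{"type":"array","items":{"type":"array","items":{"type":"number"}}},"grip_force":{"type":"number"}},"required":["deltas"]}

```bash
mkdir -p pics
cat > h.py <<'E'
import numpy as np, cv2
from workcell import telemetry, vision, workorder
def grab(n,fn=None):
    im=vision.grab_frame(n)
    if fn: cv2.imwrite('pics/'+fn,cv2.cvtColor(im,cv2.COLOR_RGB2BGR))
    return im
def ray(n,uv):
    c=vision.camera_info(n);K=np.array(c['mtx']);R=cv2.Rodrigues(np.array(c['rvec'],float))[0];t=np.array(c['tvec'],float).ravel()
    D=np.array([c['k1'],0,0,0],float)
    p=cv2.undistortPoints(np.array(uv,float).reshape(-1,1,2),K,D).reshape(-1,2)
    d=np.c_[p,np.ones(len(p))]@R
    return -R.T@t,d
def onplane(n,uv,z):
    o,d=ray(n,uv); return o+d*((z-o[2])/d[:,2])[:,None]
def proj(n,P):
    c=vision.camera_info(n)
    return cv2.projectPoints(np.array(P,float).reshape(-1,1,3),np.array(c['rvec'],float),np.array(c['tvec'],float),np.array(c['mtx']),np.array([c['k1'],0,0,0],float))[0].reshape(-1,2)
E
python3 - <<'E'
from h import *
a=grab('top','top0.png');b=grab('scene','scene0.png')
print(telemetry.observe())
for n in('top','scene'):print(n,ray(n,[[280,210]]))
E
```

```text
{'clock': 0.1, 'qpos': array([ 1.20181794,  0.52196369, -0.03631017,  1.5999192 ,  0.02120255,
        1.02109683, -0.11276929]), 'qd': array([ 1.79866334e-04, -1.70264728e-03,  1.04127958e-04, -1.79963856e-03,
        1.56164518e-03, -3.61526886e-05,  1.23243968e-03]), 'joint_efforts': array([ 4.67274818e-03, -9.28479838e+01,  1.98403940e+00, -3.70535374e+01,
        1.81723834e-02,  5.28149088e-03,  3.62998804e-06]), 'position': array([ 0.18384487, -0.59704961,  0.23078908]), 'tool_rot': array([-1.49106929,  1.56979425,  1.94930727]), 'force': array([0.0861836 , 0.02191019, 0.17594529]), 'moment': array([-0.01189227,  0.03470275,  0.02248664]), 'grip_width': 0.08528274104280274}
top (array([0.3669091 , 0.01401378, 0.90179821]), array([[ 0.13722854,  0.0061033 , -0.99052212]]))
scene (array([0.97212853, 0.11559459, 0.68820606]), array([[-0.58385635, -0.12343196, -0.80242921]]))
```

View pics/top0.png

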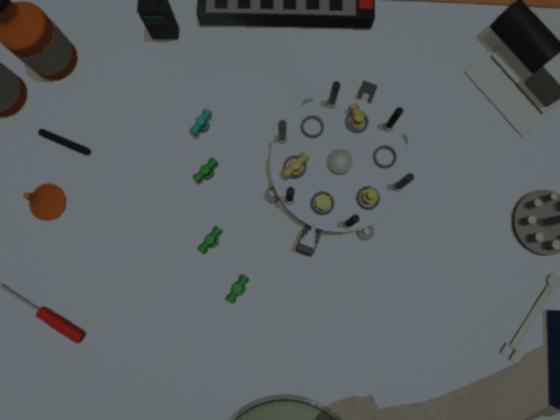

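View pics/scene0.png

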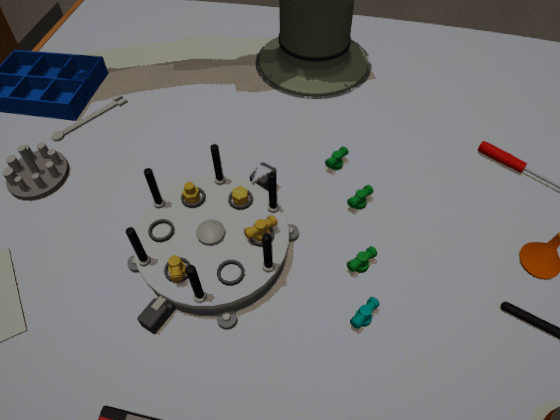

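The top view shows the disc centred near (340,161) with the pointer (white arrow on a dark block) at (308,238). The hex plug is in the nest there at (322,203). The candidate tees are:
- The brass one in a nest at (295,166), which has two arms.
- The green and turquoise ones off the disc at (201,122), (206,170), (210,239) and (237,289), which are look-alikes.
- The brass pieces at (357,118) and (368,197), which are other fittings.

I'll measure and confirm in one crop.

Run:
```python
from h import *
im=cv2.imread('pics/top0.png')
crop=cv2.resize(im[70:260,240:430],None,fx=3.1,fy=3.1,interpolation=cv2.INTER_CUBIC)
cv2.imwrite('pics/crop0.png',np.clip(crop*1.6,0,255).astype(np.uint8))
hsv=cv2.cvtColor(im,cv2.COLOR_BGR2HSV)
# centre from nests: opposite nest pairs, ring tops z=.058
nest=[(312,127),(357,121),(385,157),(368,197),(322,203),(295,167)]
P=onplane('top',nest,.056);print('nests',P.round(3))
c=P.mean(0);print('c',c,'r',np.linalg.norm(P[:,:2]-c[:2],axis=1).round(3),np.degrees(np.arctan2(P[:,1]-c[1],P[:,0]-c[0])).round(1))
print('ptr',onplane('top',[(308,238)],.058))
# pin dark blobs
for n in('top','scene'):
  g=cv2.imread(f'pics/{n}0.png').max(2)
  m=(g<45).astype(np.uint8)
  N,L,S,C=cv2.connectedComponentsWithStats(m)
  for i in range(1,N):
    x,y,w,h,a=S[i]
    if 40<a<900: 
      p=np.argwhere(L==i)[:,::-1].astype(np.float32); r=cv2.minAreaRect(p)
      print(n,C[i].round(1),a,np.round(r[1],1),round(r[2]))
```

```text
nests [[ 0.643 -0.037  0.056]
 [ 0.657 -0.122  0.056]
 [ 0.589 -0.174  0.056]
 [ 0.512 -0.142  0.056]
 [ 0.499 -0.058  0.056]
 [ 0.565 -0.007  0.056]]
c [ 0.57772479 -0.09001098  0.056     ] r [0.084 0.086 0.085 0.084 0.085 0.084] [  38.9  -21.9  -82.5 -141.4  157.6   98.4]
ptr [[ 0.4338126  -0.03283782  0.058     ]]
top [4.2 5.4] 120 [14. 11.] 90
top [220.6   3.5] 97 [ 7. 12.] 90
top [243.5   3.8] 102 [ 8. 11.] 90
top [266.1   4. ] 116 [ 8. 12.] 90
top [289.   4.] 117 [ 8. 12.] 90
top [312.1   4.4] 126 [ 9. 12.] 90
top [335.2   4.7] 134 [10. 12.] 90
top [62.4 40.3] 125 [25.9  9. ] 50
top [37.8 65.5] 256 [32.4 15.5] 41
top [11.  79.3] 236 [37.2 13.6] 47
top [334.  92.] 109 [ 5.6 21.6] 14
top [393.7 117.6] 133 [ 6. 23.] 36
top [ 64.6 141.9] 346 [54.6  6.7] 22
top [403.9 181.1] 111 [ 6.  19.4] 53
top [289.4 194.3] 73 [12.  6.] 90
top [545.8 198. ] 48 [5.7 8.5] 72
top [529.8 204.5] 52 [6. 9.] 90
top [516.1 227.2] 89 [48.1 10.7] 78
top [351.6 220.5] 81 [ 6.1 14.1] 56
top [523.5 221.1] 52 [7.  7.9] 72
top [550.7 220.6] 130 [ 7.3 18.8] 79
top [530.7 237.9] 61 [7. 9.] 90
top [547.1 245.3] 7
[... 308 characters left out ...]
8] 40
scene [216.5 162.1] 243 [36.1  6.9] 79
scene [ 30.9 158.2] 122 [26.1  7.2] 58
scene [334.7 164.2] 57 [10. 14.] 90
scene [ 47.8 188.2] 221 [17.4 61.9] 59
scene [152.7 185.6] 265 [37.1  7.7] 70
scene [270.3 187.8] 332 [37.9 18.5] 88
scene [195.1 204.1] 49 [ 6.9 21.8] 74
scene [241.2 206.3] 43 [ 6.1 21.2] 82
scene [158.  223.9] 45 [ 6.4 19.9] 69
scene [136.4 244. ] 293 [36.7  8. ] 63
scene [164.1 237.4] 58 [ 9.  24.4] 71
scene [265.8 248.6] 318 [34.3 20.5] 58
scene [228.9 264.3] 41 [ 6.7 20.2] 81
scene [205.6 307.6] 895 [ 31.4 155.2] 72
scene [193.3 280.7] 329 [30.1 22.9] 36
scene [232.2 281.6] 46 [ 8.  24.5] 78
scene [530.9 319. ] 596 [66.6  9.4] 27
scene [118.7 413.5] 334 [58.2 11.2] 14
```

View pics/crop0.png

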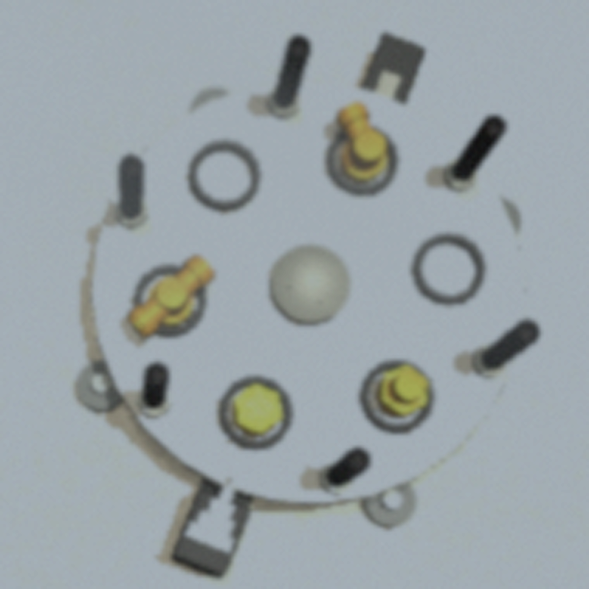

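The crop confirms it: the brass fitting at crop (170,297), i.e. top (295,166), has two arms and sits in the nest clockwise of the pointer. The piece at crop (362,150) is the elbow, and the one at (403,390) is the adapter. The table therefore turns +60° (nest angle 98° to 158°). I'll use the pin at about -112°, away from the tee, and now check its position.

Run:
```python
from h import *
from scipy.spatial.transform import Rotation as Ro
c=np.array([.5777,-.0900])
for k in range(6):
  a=np.radians(8.4+60*k);p=np.r_[c+.117*np.array([np.cos(a),np.sin(a)]),.14]
  b=p.copy();b[2]=.05
  print(round(8.4+60*k),p.round(4),'top px tip/foot',proj('top',[p,b]).round(0).tolist(),'scene',proj('scene',[p,b]).round(0).tolist())
print('tip measured',onplane('top',[(410,177.5)],.138))
s=telemetry.observe();R=Ro.from_euler('xyz',s['tool_rot']).as_matrix();print(R.round(3),'jaw deg',np.degrees(np.arctan2(R[1,1],R[0,1])))
```

```text
8 [ 0.6934 -0.0729  0.14  ] top px tip/foot [[336.0, 84.0], [331.0, 103.0]] scene [[189.0, 267.0], [199.0, 296.0]]
68 [0.6208 0.0188 0.14  ] top px tip/foot [[282.0, 124.0], [282.0, 139.0]] scene [[265.0, 235.0], [267.0, 266.0]]
128 [0.505  0.0017 0.14  ] top px tip/foot [[291.0, 191.0], [290.0, 199.0]] scene [[270.0, 173.0], [271.0, 207.0]]
188 [ 0.462  -0.1071  0.14  ] top px tip/foot [[356.0, 218.0], [348.0, 224.0]] scene [[212.0, 146.0], [218.0, 180.0]]
248 [ 0.5346 -0.1988  0.14  ] top px tip/foot [[411.0, 176.0], [398.0, 186.0]] scene [[146.0, 170.0], [158.0, 204.0]]
308 [ 0.6504 -0.1817  0.14  ] top px tip/foot [[400.0, 110.0], [388.0, 126.0]] scene [[128.0, 230.0], [143.0, 261.0]]
tip measured [[ 0.53318888 -0.19813229  0.138     ]]
[[-0.     0.294 -0.956]
 [ 0.001 -0.956 -0.294]
 [-1.    -0.001  0.   ]] jaw deg -72.88094521564608
```

The predicted pin tips and feet match the picture to within about 2 px. The pin is at (0.535, -0.199), so I'm moving above it.

Call:
{"method": "play_rows", "body": {
  "deltas": [
    [22, 25, 0, 0, 0, 3.2, 85],
    [22, 25, 0, 0, 0, 3.2, 85],
    [22, 25, 0, 0, 0, 3.2, 85],
    [22, 25, 0, 0, 0, 3.2, 85],
    [22, 25, 0, 0, 0, 3.2, 85],
    [22, 25, 0, 0, 0, 3.2, 85],
    [22, 25, 0, 0, 0, 3.2, 85],
    [22, 25, 0, 0, 0, 3.2, 85]
  ],
  "grip_force": 30
}}

```text
clock: 1.1
position: [0.3605, -0.3964, 0.2311]
tool_rot: [-1.455, 1.57, 2.434]
force: [0.7, -0.2, -0.2]
grip_width: 0.085
```

Call:
{"method": "play_rows", "body": {
  "deltas": [
    [22, 25, 0, 0, 0, 3.2, 85],
    [22, 25, 0, 0, 0, 3.2, 85],
    [22, 25, 0, 0, 0, 3.2, 85],
    [22, 25, 0, 0, 0, 3.2, 85],
    [22, 25, 0, 0, 0, 3.2, 85],
    [22, 25, 0, 0, 0, 3.2, 85],
    [22, 25, 0, 0, 0, 3.2, 85],
    [20, 23, 0, 0, 0, 3.2, 85]
  ]
}}

```text
clock: 2.1
position: [0.5345, -0.1983, 0.2311]
tool_rot: [-1.67, 1.57, 2.666]
force: [-0.1, -1.0, 0.3]
grip_width: 0.0848
```

Call:
{"method": "play_rows", "body": {
  "deltas": [
    [0, 0, 0, 0, 0, 0, 85]
  ]
}}

```text
clock: 2.22
position: [0.535, -0.1971, 0.2309]
tool_rot: [-2.658, 1.57, 1.679]
force: [-0.5, -0.2, -0.4]
grip_width: 0.085
```

Run:
```python
from h import *
from scipy.spatial.transform import Rotation as Ro
s=telemetry.observe();R=Ro.from_euler('xyz',s['tool_rot']).as_matrix();print(s['clock'],s['position'],R.round(3),'jaw deg',np.degrees(np.arctan2(R[1,1],R[0,1])),s['qpos'].round(2))
grab('wrist','w1.png')
p=[.5346,-.1988,.14];print(proj('wrist',[p]))
```

```text
2.225 [ 0.53497989 -0.19711785  0.2309084 ] [[-0.     0.931 -0.366]
 [ 0.001 -0.366 -0.931]
 [-1.    -0.001 -0.001]] jaw deg -21.463449074381295 [ 0.52  0.45 -0.37  1.73  0.19  0.99 -0.3 ]
[[280.1969002  215.68209424]]
```

View pics/w1.png

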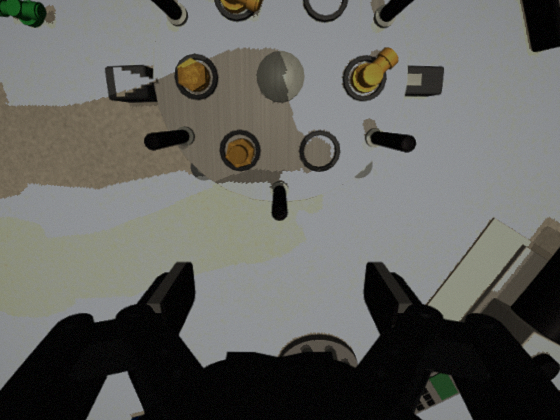

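The pin tip is at (280,213), against a predicted (280,216), and it is centred between the jaws. I'll descend and grip.

Call:
{"method": "play_rows", "body": {
  "deltas": [
    [0, -1.5, -21, 0, 0, 0, 85],
    [0, 0, -21, 0, 0, 0, 85],
    [0, 0, -21, 0, 0, 0, 85],
    [0, 0, -21, 0, 0, 0, 60],
    [0, 0, -21, 0, 0, 0, 50],
    [0, 0, -21, 0, 0, 0, 40],
    [0, 0, 0, 0, 0, 0, 30]
  ]
}}

```text
clock: 3.15
position: [0.5326, -0.2014, 0.1042]
tool_rot: [-1.357, 1.568, 2.976]
force: [0.2, 0.5, 0.8]
grip_width: 0.0299
```

Call:
{"method": "play_rows", "body": {
  "deltas": [
    [0, 0, 0, 0, 0, 0, 20],
    [0, 0, 0, 0, 0, 0, 10],
    [0, 0, 0, 0, 0, 0, 5],
    [0, 0, 0, 0, 0, 0, 5],
    [0, 0, 0, 0, 0, 0, 5],
    [0, 0, 0, 0, 0, 0, 5]
  ]
}}

```text
clock: 3.9
position: [0.5348, -0.2015, 0.1063]
tool_rot: [1.463, 1.568, -0.486]
force: [3.1, -3.6, 3.6]
grip_width: 0.0133
```

Gripped (13.3 mm on the 14 mm pin). I'll follow the arc +60° in 24 rows of 2.5°.

Call:
{"method": "play_rows", "body": {
  "deltas": [
    [4.8, -1.8, 0, 0, 0, 2.5, 5],
    [4.9, -1.6, 0, 0, 0, 2.5, 5],
    [4.9, -1.3, 0, 0, 0, 2.5, 5],
    [5.0, -1.1, 0, 0, 0, 2.5, 5],
    [5.0, -0.9, 0, 0, 0, 2.5, 5],
    [5.1, -0.7, 0, 0, 0, 2.5, 5],
    [5.1, -0.5, 0, 0, 0, 2.5, 5],
    [5.1, -0.3, 0, 0, 0, 2.5, 5]
  ]
}}

```text
clock: 4.9
position: [0.5728, -0.2097, 0.1062]
tool_rot: [-1.077, 1.568, -2.677]
force: [-12.7, -0.7, 15.6]
grip_width: 0.0132
```

Call:
{"method": "play_rows", "body": {
  "deltas": [
    [5.1, 0, 0, 0, 0, 2.5, 5],
    [5.1, 0.2, 0, 0, 0, 2.5, 5],
    [5.1, 0.4, 0, 0, 0, 2.5, 5],
    [5.1, 0.6, 0, 0, 0, 2.5, 5],
    [5.0, 0.9, 0, 0, 0, 2.5, 5],
    [5.0, 1.1, 0, 0, 0, 2.5, 5],
    [4.9, 1.3, 0, 0, 0, 2.5, 5],
    [4.9, 1.5, 0, 0, 0, 2.5, 5]
  ]
}}

```text
clock: 5.9
position: [0.6142, -0.2045, 0.1063]
tool_rot: [-0.033, 1.569, -1.284]
force: [-2.2, -6.8, 6.6]
grip_width: 0.0129
```

Call:
{"method": "play_rows", "body": {
  "deltas": [
    [4.8, 1.7, 0, 0, 0, 2.5, 5],
    [4.7, 1.9, 0, 0, 0, 2.5, 5],
    [4.6, 2.1, 0, 0, 0, 2.5, 5],
    [4.5, 2.3, 0, 0, 0, 2.5, 5],
    [4.4, 2.5, 0, 0, 0, 2.5, 5],
    [4.3, 2.7, 0, 0, 0, 2.5, 5],
    [4.2, 2.9, 0, 0, 0, 2.5, 5],
    [4.1, 3.1, 0, 0, 0, 2.5, 5]
  ]
}}

```text
clock: 6.9
position: [0.6505, -0.1864, 0.1063]
tool_rot: [-0.025, 1.567, -0.928]
force: [5.6, -11.6, 0.9]
grip_width: 0.013
```

Call:
{"method": "play_rows", "body": {
  "deltas": [
    [0, 0, 0, 0, 0, 0, 5],
    [0, 0, 0, 0, 0, 0, 5],
    [0, 0, 0, 0, 0, 0, 5]
  ]
}}

```text
clock: 7.28
position: [0.6517, -0.1854, 0.1063]
tool_rot: [0.542, 1.565, -0.362]
force: [16.7, -8.9, -5.7]
grip_width: 0.0129
```

Run:
```python
from h import *
im=grab('top'); s=telemetry.observe();p=s['position'][:2]-[.5777,-.09]
print(s['clock'],s['position'],s['force'],np.hypot(*p),np.degrees(np.arctan2(p[1],p[0])))
cv2.imwrite('pics/t2.png',cv2.cvtColor(np.clip(cv2.resize(im[70:260,240:430],None,fx=3.1,fy=3.1,interpolation=cv2.INTER_CUBIC)*1.6,0,255).astype(np.uint8),cv2.COLOR_RGB2BGR))
```

```text
7.325 [ 0.65178843 -0.18541108  0.10636264] [15.98889065 -7.87980598 -5.52734604] 0.12079887906900577 -52.170013246556266
```

View pics/t2.png

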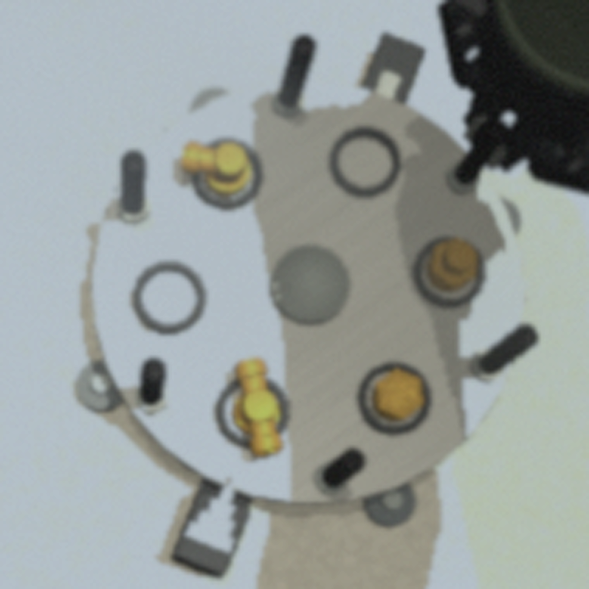

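The tee (crop 255,405) is now at the pointer, with the nest within about 1° of its detent. I'll release gently, let it click in, then rise.

Call:
{"method": "play_rows", "body": {
  "deltas": [
    [0, 0, 0, 0, 0, 0, 14],
    [0, 0, 0, 0, 0, 0, 20],
    [0, 0, 0, 0, 0, 0, 30],
    [0, 0, 0, 0, 0, 0, 45],
    [0, 0, 0, 0, 0, 0, 60],
    [0, 0, 0, 0, 0, 0, 60],
    [0, 0, 8, 0, 0, 0, 60],
    [0, 0, 15, 0, 0, 0, 60]
  ]
}}

```text
clock: 8.32
position: [0.6495, -0.1837, 0.1289]
tool_rot: [-2.634, 1.57, 2.748]
force: [-0.1, -0.2, -0.7]
grip_width: 0.0601
```

Call:
{"method": "play_rows", "body": {
  "deltas": [
    [0, 0, 20, 0, 0, 0, 60],
    [0, 0, 25, 0, 0, 0, 60],
    [0, 0, 25, 0, 0, 0, 60],
    [0, 0, 25, 0, 0, 0, 60],
    [12, -20, 10, 0, 0, 0, 60],
    [12, -20, 0, 0, 0, 0, 60],
    [0, 0, 0, 0, 0, 0, 60],
    [0, 0, 0, 0, 0, 0, 60]
  ]
}}

```text
clock: 9.32
position: [0.6736, -0.2231, 0.2341]
tool_rot: [1.472, 1.57, 0.57]
force: [0.1, 1.1, -0.0]
grip_width: 0.06
```

Run:
```python
from h import *
im=grab('top'); s=telemetry.observe()
print(s['clock'],s['position'],s['force'],s['grip_width'])
cv2.imwrite('pics/t3.png',cv2.cvtColor(np.clip(cv2.resize(im[70:260,240:430],None,fx=3.1,fy=3.1,interpolation=cv2.INTER_CUBIC)*1.6,0,255).astype(np.uint8),cv2.COLOR_RGB2BGR))
# detent: compare nearby pin tips (away from arm) with first picture
a=cv2.imread('pics/top0.png').max(2); b=im.max(2)
for (x,y) in((351,220),(289,194),(282,130),(334,92)):
  f=lambda g:np.argwhere(g[y-14:y+15,x-14:x+15]<58).mean(0)[::-1].round(2)
  print((x,y),f(a),f(b))
```

```text
9.375 [ 0.67350358 -0.22300388  0.23395794] [-0.34263103  0.98336092 -0.17130791] 0.060332823257654565
(351, 220) [15.44 13.53] [17.03 15.87]
(289, 194) [11.72 15.04] [11.49 14.14]
(282, 130) [13.61 14.08] [14.4  12.93]
(334, 92) [13.72 14.68] [14.96 15.  ]
```

View pics/t3.png

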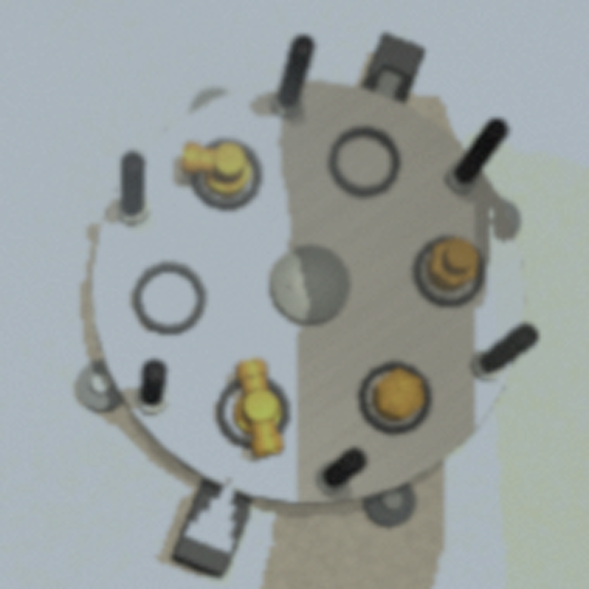

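The tee stands in its nest at the pointer. The pin positions suggest the table is roughly 1° short, so I'll check whether that is real and whether it is still creeping.

Run:
```python
from h import *
c=np.array([.5777,-.0900])
th=np.radians(np.arange(0,360,.25))
def ring(n,im,z,r0,r1):
  r=np.linspace(r0,r1,24);T,Rr=np.meshgrid(th,r,indexing='ij')
  P=np.stack([c[0]+Rr*np.cos(T),c[1]+Rr*np.sin(T),0*T+z],-1)
  uv=proj(n,P.reshape(-1,3)).reshape(len(th),len(r),2).astype(np.float32)
  g=cv2.GaussianBlur(im.max(2),(0,0),.8)
  return cv2.remap(g,uv[...,0],uv[...,1],cv2.INTER_CUBIC)
def pins(n,im):
  A=ring(n,im,.132,.111,.123).astype(float).mean(1); out=[]
  w=np.clip(90-A,0,None)
  for k in range(6):
    a=8.4+60*k; d=(np.degrees(th)-a+180)%360-180; s=abs(d)<9
    out.append(round((d[s]*w[s]).sum()/(w[s].sum()+1e-9),2))
  return out
for n in('top','scene'):
  a=cv2.imread(f'pics/{n}0.png'); b=grab(n,f'{n}9.png')
  A,B=pins(n,a),pins(n,b[...,::-1]);print(n,A,B,'diff',np.round(np.subtract(B,A),2),'median',np.median(np.subtract(B,A)))
```

```text
top [np.float64(0.31), np.float64(2.18), np.float64(-0.06), np.float64(-2.35), np.float64(-1.49), np.float64(0.11)] [np.float64(-0.73), np.float64(1.49), np.float64(-1.07), np.float64(-3.05), np.float64(-2.5), np.float64(-0.94)] diff [-1.04 -0.69 -1.01 -0.7  -1.01 -1.05] median -1.01
scene [np.float64(0.05), np.float64(-0.06), np.float64(-2.45), np.float64(-1.24), np.float64(-0.84), np.float64(2.73)] [np.float64(-0.34), np.float64(-1.71), np.float64(-2.88), np.float64(-2.36), np.float64(-1.94), np.float64(2.02)] diff [-0.39 -1.65 -0.43 -1.12 -1.1  -0.71] median -0.905
```

The table reads about 1° short of an exact 60° step in both views. That is within what friction leaves in a sprung detent and far inside its 25° capture range. The arm is clear with about zero force, so I'm handing in.

```bash
python3 -c "
from h import *
workorder.job_done();print(telemetry.observe()['clock'])"
```

```text
the job is handed in; nothing more can be done
the job is handed in; nothing more can be done
```

I turned the table one position counterclockwise, and the tee now stands in its nest at the pointer. I gripped the black pin farthest from the tee's path, followed a 60° arc, let go and raised the gripper clear. The job was handed in at about 9.5 s of the 32 s allowed.

- **Last picture:** the tee is upright in the nest at the pointer and the other fittings are still in their nests. The gripper is clear with about zero force on it. The highest force I read while turning was about 20 N, though I only read it at the end of each move.
- **Disagreement:** the pins show the table about 1° short of an exact 60° step (top camera 1.0°, scene camera 0.9° with more scatter). I put this down to friction in the detent and did not nudge it. I did not feel or see the click directly, only that the table rested near the detent after release. I did not check separately whether it was still moving.

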